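Sift the brass bush out from beside the cork

ROBOT

A 6-joint arm with a two-finger parallel gripper is mounted at the origin on the work surface. World frame = base frame: x ahead of the robot, y to its left, z up, the work surface at z = 0. Lengths are in m, angles in degrees, forces in N, time in s.
With the tool pointing down it reaches from about 0.25 to 0.725 m from the base axis. Payload 9.7 kg.
Tool frame: the origin (TCP) lies at the very end of the fingers, on their centre line; the grasp point (between the pads) lies 19 mm behind it; z points along the fingers, y is the line along which they close (so a half turn about z gives the same grasp; the last joint's range is limited). The gripper opens to 85 mm and grips with 20 to 120 N. Pads are 22 mm wide; open, the fingers measure 114 mm over their backs; the gripper's body (76 mm by 85 mm) begins 54 mm behind the grasp point. The pads swing forward as they close: fully open they stand 13 mm farther back than shut.
Start: joints at [0, 4.979, 10.078, 95.1, 0, 90], TCP at [0.55, -0, 0.231] pointing down, gripper open.
Joint ranges: [-179.16, 179.16], [-48.56, 103.87], [-65.8, 70.77], [-126.05, 130.52], [-82.76, 87.17], [-180, 180]. Speed limits (degrees/s): [127.2, 127.2, 147.25, 180, 180, 180].

INTERFACE

Orientations are given as [roll, pitch, yaw] about the fixed x, y, z axes, in that order (R = Rz(yaw) Ry(pitch) Rx(roll)).
In Python, from workcell import bot gives the robot as it stands.
- The arm moves only by the tool step_arm, never from a script. Its argument "targets" is a list of rows, each a list of 3 entries, a list of its own where there are three numbers: the opening, from 0 (shut) to 1 (fully open), then the shift along the world's x, y, z in mm, then the turn, a rotation vector about the world's x, y, z in rad. In form: [[grip, [tx, ty, tz], [wx, wy, wz]], ...]. A call has 1 to 8 rows; each row is the pose to reach, as a shift and turn from the pose commanded when the call began; what a row does not reach only later rows make up. A row lasts 1/10 s, in which the tool goes at most 50 mm and 8.59 degrees, less where a joint would pass 70% of its speed; a pose out of reach is approached as far as the arm can. A call with a gripper value outside its range is refused whole. The fingers move at their own pace and stop on an object; "force" is the grip in N (left out, the last holds). Time passes only in rows, so rows that repeat a pose let the fingers close. It gives the time, the measured TCP pose, the force, the opening and the grip force at its end, in the units of the state.
- bot.get_obs(): the state, without advancing time (a new reading comes with each control period).
- bot.camera(name): name is "scene" or "side" or "wrist"; returns (picture, depth): 480x640x3 uint8, red, green, blue; 480x640 float32, m along the optical axis (not along the pixel's ray), 0 where there is no reading.
- bot.camera_params(name): a dict with "K" (3x3 intrinsics, pixels), "R" (3x3) and "t" (3): a world point X has camera coordinates R X + t. Camera axes: x right, y down, z forward; pixel columns grow to the right and rows downward; lengths in m; the calibration is good to about 2 mm. A picture is of the moment at which its call begins: read the wrist's pose just before it. camera_params takes no time and is no camera call; for the wrist camera it gives the pose at the moment of the call.
- bot.job_done(): hands the job in; it is judged then, once.
The state is a dict: "time": time; "q": joint angles; "qd": joint speeds; "joint_efforts": joint torques, N m; "ee_pos": TCP position; "tcp_rot": TCP orientation; "wrist_force": force on the tool from outside, world axes, zero at the start; "torque": the same for the moment, N m; "opening": finger opening in m; "grasp_force": force on a finger pad.
Only numpy, scipy, OpenCV 4.12 (cv2) and the standard library are available. Lean on these libraries where they do the work, as an engineer would, in place of code of your own. Each camera call takes 0.05 s, during which the arm holds its last target. There are 200 camera calls.

TASK

Pick up the sieve by its red handle, hold it over the undivided stainless tray (not the divided blue one) and shake it side to side until the small brass bush drops through a slot into that tray while the cork stays in the sieve. Keep the sieve level, do not touch the bush with the fingers and do not push the stainless tray about. Then stand the sieve, cork still inside, on the bare worktop clear of the trays and let go.

Things in the scene. Friction and masses are not known exactly. Their poses are not given: they have to be found in the camera images.
- sieve: aluminium sieve 106 (x) x 136 (y) mm, 0.26 kg; origin: underside centre. Walls 30 high, floor 4 thick: blank strip 37 wide along x in the middle; on each side of it (+y, -y) two through slots, each 20 wide in y, 100 long in x. Bridge handle over the origin, its red grip 18 (x) x 80 (y) x 26 tall, centre 98 above the underside: pinch from above, fingers closing along sieve x; shake along its y
- steel_tray: undivided stainless tray, open on top, 160 (its x) x 190 (its y) x 40 mm high, walls and floor 3 mm, 0.8 kg, loose. Origin: centre of its underside, z up. The sieve, this tray and a divided blue plastic tray (150 x 180 x 35 mm, not to be used) stand on the worktop in a row along world y, in any order, about 280 mm apart
- bush: small brass bush, disc 14 mm in diameter, 8 mm high, 11 g, lying on the blank strip of the sieve, on one side of the handle. Origin: centre of an end face (the lower at the start). Slippery (friction about 0.2): it rides along in gentle moves and slides across into a slot when the sieve is shaken briskly along its y, e.g. strokes of 50 mm in 0.15 s
- cork: cork 36 mm in diameter at the top, 32 mm at the bottom, 30 mm tall, 14 g, standing on the blank strip of the sieve, across the handle from the bush; too large for the slots. Origin: centre of its bottom face

How it is judged (in metres and radians):
On the way, in this order (a step that is already met when the one before it is completed fails the run):
1. the sieve, with bush and cork in it, is held clear above the stainless tray (horizontal distance between sieve and steel_tray below 0.06 m and height (world z) of sieve above 0.045 m and x of bush in the frame of sieve between -0.055 and 0.055 m and y of bush in the frame of sieve between -0.07 and 0.07 m and z of bush in the frame of sieve between -0.002 and 0.05 m and x of cork in the frame of sieve between -0.055 and 0.055 m and y of cork in the frame of sieve between -0.07 and 0.07 m and z of cork in the frame of sieve between -0.002 and 0.05 m), for 0.2 s.
2. the bush has dropped through into the stainless tray while the sieve is still held up and the cork is in it (height (world z) of sieve above 0.03 m and x of bush in the frame of steel_tray between -0.08 and 0.08 m and y of bush in the frame of steel_tray between -0.095 and 0.095 m and z of bush in the frame of steel_tray between -0.002 and 0.03 m and x of cork in the frame of sieve between -0.055 and 0.055 m and y of cork in the frame of sieve between -0.07 and 0.07 m and z of cork in the frame of sieve between -0.002 and 0.05 m), for 0.2 s.
At the end, for the whole second after the job is handed in: The bush lies in the stainless tray; the sieve stands upright (within 10 degrees) on the bare worktop, its underside within 8 mm of it and its centre more than 100 mm from the tray's centre, with the cork inside; all at rest (x of bush in the frame of steel_tray between -0.08 and 0.08 m and y of bush in the frame of steel_tray between -0.095 and 0.095 m and z of bush in the frame of steel_tray between -0.002 and 0.03 m and x of cork in the frame of sieve between -0.055 and 0.055 m and y of cork in the frame of sieve between -0.07 and 0.07 m and z of cork in the frame of sieve between -0.002 and 0.05 m and height (world z) of sieve below 0.008 m and angle between sieve's own z axis and vertical below 0.17 rad and horizontal distance between sieve and steel_tray above 0.1 m and linear speed of each of sieve, bush, cork below 0.02 m/s); the robot touches nothing.
It fails at once if the sieve is tipped more than 30 degrees (angle between sieve's own z axis and vertical above 0.52 rad).
It fails at once if the fingers touch the bush (contact force between the fingers and bush above 0.3 N).
It fails at once if the stainless tray is pushed more than 40 mm (distance of steel_tray from where it was at the start of the episode above 0.04 m).
It also fails if it takes over 59 s, if anything falls off the work surface, if the arm or the gripper's body presses on something with over 40 N, if the wrist force passes 120 N, or if a joint passes its speed limit or range.

## Working session

There is one attempt and no reset: what is moved stays moved. The work goes in short steps, Python scripts to look and compute and a tool call to move; the robot and the scene stay as the last step left them, time stands still between calls to the robot, and variables do not carry over. Pictures are saved under pics/ and viewed, at most 10 in all, crops included, and the job is handed in when it is done.

Besides the shell and the picture viewer there is one more tool, called after "Request:" as a command line: name --argument value ..., lists and objects as JSON in quotes. step_arm: Moves the arm, as the interface text tells. Its arguments: {"type":"object","properties":{"targets":{"type":"array","items":{"type":"array"}},"force":{"type":"number"}},"required":["targets"]}

```bash
mkdir -p pics
cat > h.py <<'E'
import numpy as np, cv2
from workcell import bot
def cloud(name):
    p=bot.camera_params(name); im,d=bot.camera(name)
    v,u=np.mgrid[:480,:640]; K=p["K"]; R=np.array(p["R"]); t=np.array(p["t"])
    c=np.stack([(u-K[0][2])/K[0][0]*d,(v-K[1][2])/K[1][1]*d,d],-1)
    X=(c-t)@R; X[d==0]=np.nan
    return im,X
def save(n,im): cv2.imwrite("pics/"+n+".png",im[...,::-1])
E
python3 - <<'E'
from h import *
im,X=cloud("scene"); im2,X2=cloud("side")
save("both",cv2.resize(np.vstack([im,im2]),(400*2*3//4,600*3//4*4//3)))
np.savez("a.npz",im=im,X=X,im2=im2,X2=X2)
for i,x in ((im,X),(im2,X2)):
    hsv=cv2.cvtColor(i,cv2.COLOR_RGB2HSV)
    m=((hsv[...,0]<8)|(hsv[...,0]>172))&(hsv[...,1]>130)&(hsv[...,2]>60)&(x[...,2]>.08)&(x[...,2]<.13)
    P=x[m]; print(len(P)); 
    if len(P)>20:
        T=P[P[:,2]>np.percentile(P[:,2],90)-.006]
        print(P.min(0),P.max(0)); r=cv2.minAreaRect((T[:,:2]*1000).astype(np.float32)); print(r,cv2.boxPoints(r))
    print(np.argwhere(m).mean(0))
E
```

```text
1867
[-0.41838507 -0.41230366  0.08002408] [0.52643147 0.0324752  0.12998802]
((40.98577880859375, -115.21067810058594), (987.2246704101562, 129.51171875), 17.320295333862305) [[-449.52255  -200.34598 ]
 [-410.96524  -323.98505 ]
 [ 531.49414   -30.075378]
 [ 492.9368     93.56369 ]]
[ 74.3851098  521.93733262]
3572
[ 0.48064267 -1.77080499  0.08000647] [2.34305255 0.03263347 0.12999558]
((2319.66650390625, -861.5975341796875), (36.053977966308594, 1169.7286376953125), 0.27647238969802856) [[ 2298.8174   -276.82697]
 [ 2304.462   -1446.5421 ]
 [ 2340.5156  -1446.3682 ]
 [ 2334.871    -276.65295]]
[ 62.38969765 154.2474804 ]
```

View pics/both.png

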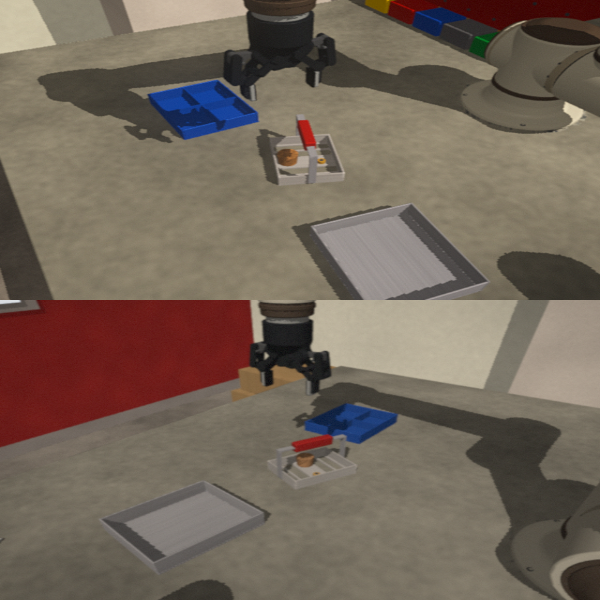

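The sieve is in the middle (scene picture about (305,150)), with the blue tray behind it and the steel tray in front (about (400,250)). The cork is left of the handle and the bush right of it. Next I restrict the measurement to the worktop.

Run:
```python
from h import *
a=np.load("a.npz")
for i,x in ((a["im"],a["X"]),(a["im2"],a["X2"])):
    hsv=cv2.cvtColor(i,cv2.COLOR_RGB2HSV); x=x.copy()
    x[~((x[...,0]>.3)&(x[...,0]<.75)&(abs(x[...,1])<.45))]=np.nan
    red=((hsv[...,0]<8)|(hsv[...,0]>172))&(hsv[...,1]>130)
    def rep(n,m):
        P=x[m&~np.isnan(x[...,0])]
        if len(P)<5: print(n,len(P)); return
        r=cv2.minAreaRect((P[:,:2]*1000).astype(np.float32)); print(n,len(P),np.round(r[0]),np.round(r[1]),round(r[2],1),"med",np.round(np.median(P,0),3),"z",np.round(np.percentile(P[:,2],[1,99]),3))
    rep("grip",red&(x[...,2]>.08)&(x[...,2]<.13))
    rep("griptop",red&(x[...,2]>.107)&(x[...,2]<.13))
    s=abs(x[...,1])<.12
    rep("sieve",s&(x[...,2]>.008)&(x[...,2]<.034)&(hsv[...,1]<60))
    rep("rim",s&(x[...,2]>.026)&(x[...,2]<.034)&(hsv[...,1]<60))
    org=(hsv[...,0]>7)&(hsv[...,0]<28)&(hsv[...,1]>110)&s
    rep("cork",org&(x[...,2]>.024)&(x[...,2]<.04)); rep("bush",org&(x[...,2]>.005)&(x[...,2]<.0155))
    for sg in(1,-1): rep("tray%d"%sg,(sg*x[...,1]>.14)&(x[...,2]>.028)&(x[...,2]<.045)); rep("trayall%d"%sg,(sg*x[...,1]>.14)&(x[...,2]>.01)&(x[...,2]<.045))
    rep("blue",(hsv[...,0]>100)&(hsv[...,0]<130)&(hsv[...,1]>150)&(x[...,2]<.05))
save("crop",cv2.resize(np.hstack([a["im"][90:210,260:400],a["im2"][130:250,260:400]]),None,fx=2.8,fy=2.8))
print(bot.get_obs()["tcp_rot"])
```

```text
grip 569 [505.  -7.] [81. 18.] 68.4 med [0.509 0.    0.112] z [0.094 0.114]
griptop 478 [505.  -7.] [81. 18.] 68.1 med [ 0.506 -0.003  0.112] z [0.107 0.114]
sieve 1800 [504.  -7.] [144. 106.] 68.2 med [0.508 0.029 0.023] z [0.008 0.033]
rim 723 [504.  -7.] [144. 106.] 68.3 med [0.509 0.014 0.031] z [0.026 0.034]
cork 384 [531. -20.] [34. 34.] 87.8 med [ 0.533 -0.018  0.035] z [0.024 0.038]
bush 122 [511.  -3.] [16. 81.] 69.9 med [0.488 0.002 0.012] z [0.006 0.015]
tray1 2709 [538. 281.] [192. 162.] 82.0 med [0.505 0.269 0.038] z [0.028 0.043]
trayall1 4886 [538. 281.] [192. 162.] 81.8 med [0.498 0.262 0.03 ] z [0.01  0.043]
tray-1 1459 [ 578. -274.] [151. 187.] 0.4 med [ 0.578 -0.272  0.033] z [0.028 0.038]
trayall-1 3744 [ 578. -274.] [152. 187.] 0.4 med [ 0.579 -0.273  0.025] z [0.01  0.038]
blue 6792 [ 579. -274.] [150. 187.] 0.3 med [ 0.58  -0.272  0.012] z [0.002 0.037]
grip 688 [502.  -6.] [79. 19.] 67.5 med [ 0.499 -0.002  0.106] z [0.088 0.113]
griptop 315 [502.  -7.] [78. 18.] 68.6 med [ 0.501 -0.004  0.111] z [0.107 0.113]
sieve 1782 [503.  -8.] [145. 111.] 68.5 med [ 0.48  -0.002  0.022] z [0.008 0.032]
rim 571 [503.  -8.] [145. 110.] 68.5 med [ 0.485 -0.007  0.029] z [0.026 0.033]
cork 222 [527. -21.] [32. 33.] 20.1 med [ 0.525 -0.016  0.034] z [0.024 0.036]
bush 57 [504.  -6.] [21. 58.] 68.8 med [ 0.519 -0.008  0.011] z [0.006 0.015]
tray1 2628 [537. 281.] [191. 164.] 82.2 med [0.516 0.29  0.036] z [0.028 0.041]
trayall1 5366 [537. 281.] [191. 164.] 82.1 med [0.519 0.287 0.028] z [0.01  0.041]
tray-1 871 [ 576. -274.] [153. 185.] 1.0 med [ 0.575 -0.273  0.032] z [0.028 0.037]
trayall-1 2566 [ 577. -274.] [153. 186.] 0.4 med [ 0.575 -0.273  0.024] z [0.01  0.036]
blue 3612 [ 575. -274.] [152. 186.] 0.8 med [ 0.575 -0.273  0.018] z [0.002 0.036]
[-1.79931541e+02  1.89517329e-03  8.99982268e+01]
```

View pics/crop.png

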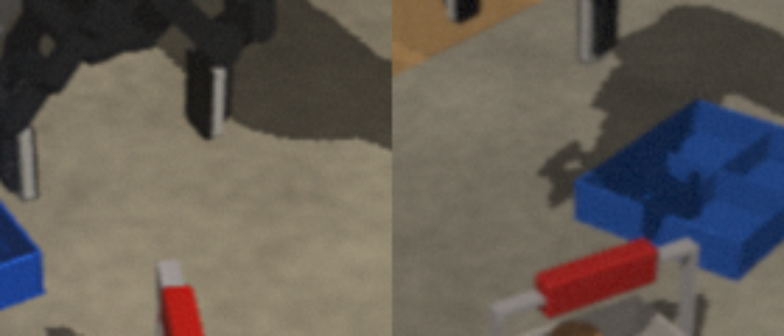

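Both cameras agree on these poses:

| Item | Centre (mm) | Yaw |
|---|---|---|
| Grip | (503.5, -7), top z about 112 | about -21.7° |
| Steel tray | (537.5, 281) | about -8° |

The measured sizes fit the given ones. I'll approach now.

Request:
step_arm --targets '[[1,[-15,-2,0],[0,0,-0.12]],[1,[-30,-5,-15],[0,0,-0.24]],[1,[-46,-7,-40],[0,0,-0.36]],[1,[-46,-7,-70],[0,0,-0.379]],[1,[-46,-7,-100],[0,0,-0.379]],[1,[-46,-7,-130],[0,0,-0.379]],[1,[-46,-7,-152],[0,0,-0.379]],[1,[-46,-7,-152],[0,0,-0.379]]]' --force 100

```text
time: 0.9
ee_pos: [0.5019, -0.007, 0.076]
tcp_rot: [-179.7, 0.1, 68.3]
wrist_force: [-0.6, -0.1, -0.2]
opening: 0.0852
grasp_force: 0.0
```

Request:
step_arm --targets '[[0.5,[0,0,0],[0,0,0]],[0.35,[0,0,0],[0,0,0]],[0.25,[0,0,0],[0,0,0]],[0.1,[0,0,0],[0,0,0]],[0,[0,0,0],[0,0,0]],[0,[0,0,0],[0,0,0]],[0,[0,0,0],[0,0,0]],[0,[0,0,0],[0,0,0]]]'

```text
time: 1.7
ee_pos: [0.5042, -0.0069, 0.0801]
tcp_rot: [180.0, -0.0, 68.3]
wrist_force: [-2.6, 1.1, 5.9]
opening: 0.0167
grasp_force: 98.6
```

Request:
step_arm --targets '[[0,[0,0,2],[0,0,0]],[0,[0,0,7],[0,0,0]],[0,[0,0,15],[0,0,0]],[0,[0,0,25],[0,0,0]],[0,[0,0,36],[0,0,0]],[0,[0,0,46],[0,0,0]],[0,[0,0,55],[0,0,0]],[0,[0,0,60],[0,0,0]]]'

```text
time: 2.5
ee_pos: [0.5044, -0.007, 0.1406]
tcp_rot: [179.9, -0.0, 68.3]
wrist_force: [0.0, 0.1, -3.0]
opening: 0.0165
grasp_force: 97.6
```

Run:
```python
from h import *
im,X=cloud("scene"); im2,X2=cloud("side")
save("lift",cv2.resize(np.hstack([im[60:260,230:430],im2[60:260,230:430]]),(800,400)))
o=bot.get_obs();print(o["ee_pos"],o["tcp_rot"],o["wrist_force"])
```

```text
[ 0.50439122 -0.00702091  0.14016064] [ 1.79932574e+02 -2.52334144e-02  6.82839771e+01] [ 0.84915866 -0.68835121 -1.64540781]
```

View pics/lift.png

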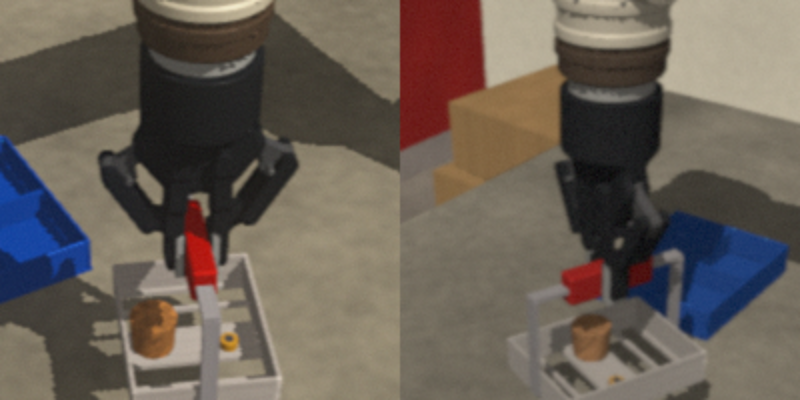

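The sieve is level, and the cork and bush are both on the strip, either side of the handle (scene half (153,328) and (229,341)). I'll carry it gently over the steel tray.

Request:
step_arm --targets '[[0,[0,3,0],[0,0,0.003]],[0,[1,11,0],[0,0,0.009]],[0,[3,24,0],[0,0,0.02]],[0,[5,42,0],[0,0,0.035]],[0,[7,64,0],[0,0,0.053]],[0,[10,88,0],[0,0,0.073]],[0,[13,112,0],[0,0,0.093]],[0,[16,136,0],[0,0,0.113]]]'

```text
time: 3.4
ee_pos: [0.5198, 0.131, 0.139]
tcp_rot: [-180.0, -0.0, 74.9]
wrist_force: [-0.3, 0.2, -2.2]
opening: 0.0165
grasp_force: 97.6
```

Request:
step_arm --targets '[[0,[3,24,0],[0,0,0.02]],[0,[6,48,0],[0,0,0.04]],[0,[9,72,0],[0,0,0.06]],[0,[11,94,0],[0,0,0.078]],[0,[13,113,0],[0,0,0.094]],[0,[15,128,0],[0,0,0.107]],[0,[16,139,0],[0,0,0.116]],[0,[17,146,0],[0,0,0.121]]]'

```text
time: 4.2
ee_pos: [0.537, 0.2759, 0.1391]
tcp_rot: [-180.0, 0.0, 81.7]
wrist_force: [-0.3, -0.1, -2.4]
opening: 0.017
grasp_force: 97.7
```

Request:
step_arm --targets '[[0,[1,4,0],[0,0,0.003]],[0,[1,6,-2],[0,0,0.005]],[0,[1,6,-5],[0,0,0.005]],[0,[1,6,-8],[0,0,0.005]],[0,[1,6,-10],[0,0,0.005]],[0,[1,6,-10],[0,0,0.005]],[0,[1,6,-10],[0,0,0.005]]]'

```text
time: 4.9
ee_pos: [0.538, 0.2808, 0.1293]
tcp_rot: [-180.0, 0.0, 82.0]
wrist_force: [-0.5, -0.7, -2.0]
opening: 0.0167
grasp_force: 97.7
```

Run:
```python
from h import *
im,X=cloud("scene"); im2,X2=cloud("side")
save("over",cv2.resize(np.hstack([im[140:480,240:580],im2[120:460,80:420]]),(800,400)))
o=bot.get_obs();print(o["time"],o["ee_pos"],o["tcp_rot"])
```

```text
5.0 [0.53806453 0.28096186 0.12945805] [ 1.79987081e+02 -7.73606141e-03  8.19749105e+01]
```

View pics/over.png

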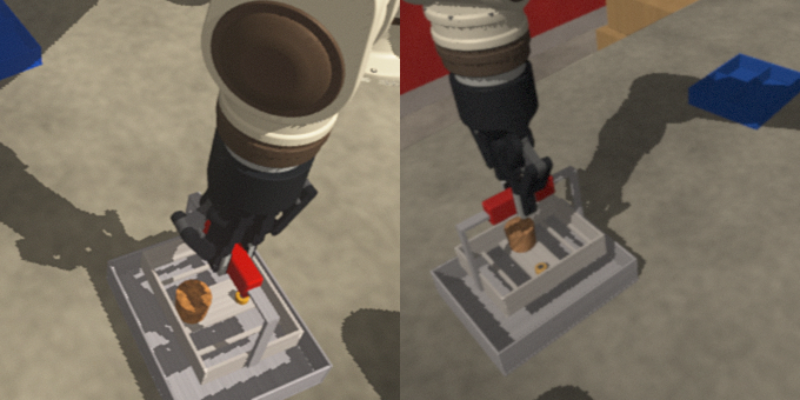

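The sieve is centred over the tray with the bush (side half (541,268)) and the cork still on the strip. Shaking now.

Request:
step_arm --targets '[[0,[3,22,0],[0,0,0]],[0,[-3,-22,0],[0,0,0]],[0,[3,22,0],[0,0,0]],[0,[-3,-22,0],[0,0,0]],[0,[0,0,0],[0,0,0]],[0,[0,0,0],[0,0,0]],[0,[0,0,0],[0,0,0]]]'

```text
time: 5.7
ee_pos: [0.5381, 0.2812, 0.1295]
tcp_rot: [180.0, -0.0, 82.0]
wrist_force: [0.3, 0.1, -2.4]
opening: 0.0166
grasp_force: 98.6
```

Run:
```python
from h import *
im,X=cloud("scene"); im2,X2=cloud("side")
save("shake",cv2.resize(np.hstack([im[290:480,320:540],im2[240:430,90:310]]),(800,345)))
for i,x in((im,X),(im2,X2)):
    h=cv2.cvtColor(i,cv2.COLOR_RGB2HSV)
    m=(h[...,0]>10)&(h[...,0]<28)&(h[...,1]>120)&(x[...,1]>.15)&(x[...,1]<.4)&(x[...,2]<.12)
    n,l,s,c=cv2.connectedComponentsWithStats(m.astype(np.uint8))
    for k in range(1,n):
        if s[k,4]>5: print(s[k,4],c[k],np.median(x[l==k],0))
```

```text
976 [416.50102459 423.0307377 ] [0.57510093 0.31108104 0.07914512]
95 [439.70526316 414.77894737] [0.51530079 0.29435962 0.01148633]
573 [161.68411867 331.52006981] [0.56096182 0.31069055 0.07512288]
61 [202.62295082 374.13114754] [0.50920215 0.29513747 0.01029638]
```

View pics/shake.png

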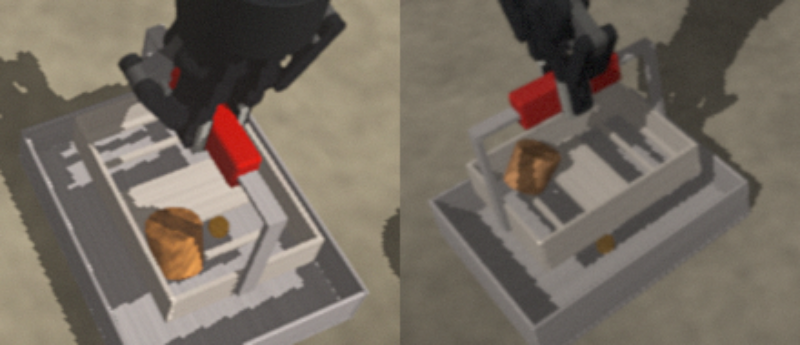

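The bush lies in the steel tray at z about 11 mm, in both cameras, and the cork is still in the sieve. I'll carry the sieve back to its old spot.

Request:
step_arm --targets '[[0,[0,0,3],[0,0,0]],[0,[0,0,8],[0,0,0]],[0,[0,-3,12],[0,0,-0.003]],[0,[-1,-11,15],[0,0,-0.009]],[0,[-3,-24,15],[0,0,-0.02]],[0,[-5,-42,15],[0,0,-0.035]],[0,[-7,-64,15],[0,0,-0.053]],[0,[-10,-88,15],[0,0,-0.073]]]'

```text
time: 6.6
ee_pos: [0.5275, 0.191, 0.144]
tcp_rot: [-180.0, 0.0, 77.7]
wrist_force: [0.2, 0.3, -2.7]
opening: 0.0164
grasp_force: 98.6
```

Request:
step_arm --targets '[[0,[-3,-24,0],[0,0,-0.02]],[0,[-6,-48,0],[0,0,-0.04]],[0,[-9,-72,0],[0,0,-0.06]],[0,[-12,-96,0],[0,0,-0.08]],[0,[-15,-120,0],[0,0,-0.1]],[0,[-18,-144,0],[0,0,-0.12]],[0,[-20,-163,0],[0,0,-0.136]],[0,[-22,-178,0],[0,0,-0.15]]]'

```text
time: 7.4
ee_pos: [0.5051, 0.0128, 0.1442]
tcp_rot: [180.0, 0.0, 69.0]
wrist_force: [0.2, 0.1, -2.3]
opening: 0.0165
grasp_force: 98.6
```

Request:
step_arm --targets '[[0,[-1,-11,0],[0,0,-0.01]],[0,[-1,-17,-2],[0,0,-0.014]],[0,[-1,-20,-7],[0,0,-0.016]],[0,[-1,-20,-15],[0,0,-0.016]],[0,[-1,-20,-25],[0,0,-0.016]],[0,[-1,-20,-35],[0,0,-0.016]],[0,[-1,-20,-44],[0,0,-0.016]],[0,[-1,-20,-50],[0,0,-0.016]]]'

```text
time: 8.2
ee_pos: [0.5046, -0.0047, 0.0929]
tcp_rot: [-179.9, 0.0, 68.3]
wrist_force: [0.4, 0.1, -2.8]
opening: 0.0165
grasp_force: 98.6
```

Request:
step_arm --targets '[[0,[0,0,-4],[0,0,0]],[0,[0,0,-7],[0,0,0]],[0,[0,0,-10],[0,0,0]],[0,[0,0,-12],[0,0,0]],[0,[0,0,-13],[0,0,0]],[0,[0,0,-14],[0,0,0]],[0,[0,0,-14],[0,0,0]]]'

```text
time: 8.9
ee_pos: [0.505, -0.005, 0.0803]
tcp_rot: [180.0, -0.0, 68.3]
wrist_force: [0.7, -0.3, -2.2]
opening: 0.0167
grasp_force: 98.6
```

Run:
```python
from h import *
im,X=cloud("scene"); im2,X2=cloud("side")
save("down",cv2.resize(np.hstack([im[60:260,230:430],im2[60:260,230:430]]),(800,400)))
o=bot.get_obs();print(o["ee_pos"],o["tcp_rot"],o["wrist_force"])
for i,x in((im,X),(im2,X2)):
    h=cv2.cvtColor(i,cv2.COLOR_RGB2HSV)
    m=(h[...,0]>10)&(h[...,0]<28)&(h[...,1]>120)&(abs(x[...,1])<.4)&(x[...,2]<.1)&(x[...,0]>.3)
    n,l,s,c=cv2.connectedComponentsWithStats(m.astype(np.uint8))
    for k in range(1,n):
        if s[k,4]>20: print(s[k,4],c[k],np.median(x[l==k],0))
```

```text
[ 0.50505749 -0.00501406  0.08039319] [ 1.79990146e+02 -4.75031806e-03  6.82830495e+01] [ 0.35371341 -0.21032638 -2.33658233]
471 [309.39065817 269.95116773] [0.54927876 0.02206397 0.03200796]
108 [439.90740741 414.27777778] [0.51458339 0.29409097 0.0117178 ]
255 [307.35686275 262.25490196] [0.53671887 0.02255807 0.03029744]
74 [202.60810811 373.59459459] [0.51017296 0.29471883 0.01050093]
```

View pics/down.png

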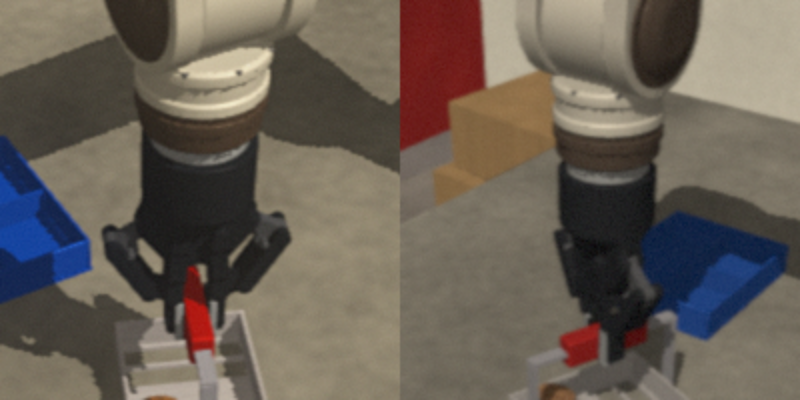

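The sieve is just above the table and its weight is still on the wrist. I'll lower it by small steps.

Request:
step_arm --targets '[[0,[0,0,-0.5],[0,0,0]],[0,[0,0,-1],[0,0,0]],[0,[0,0,-1],[0,0,0]],[0,[0,0,-1],[0,0,0]]]'

```text
time: 9.4
ee_pos: [0.505, -0.005, 0.0802]
tcp_rot: [180.0, -0.0, 68.3]
wrist_force: [-3.6, 0.2, 6.8]
opening: 0.0164
grasp_force: 100.0
```

In contact (+6.8 N). I'll release and rise.

Request:
step_arm --targets '[[0.3,[0,0,0],[0,0,0]],[0.5,[0,0,0],[0,0,0]],[0.8,[0,0,0],[0,0,0]],[1,[0,0,0],[0,0,0]],[1,[0,0,0],[0,0,0]],[1,[0,0,10],[0,0,0]],[1,[0,0,35],[0,0,0]],[1,[0,0,75],[0,0,0]]]'

```text
time: 10.2
ee_pos: [0.5038, -0.005, 0.1539]
tcp_rot: [-179.8, 0.1, 68.3]
wrist_force: [0.4, 0.1, 1.1]
opening: 0.0852
grasp_force: 0.0
```

Request:
step_arm --targets '[[1,[0,0,40],[0,0,0]],[1,[0,0,80],[0,0,0]],[1,[0,0,100],[0,0,0]],[1,[0,0,100],[0,0,0]],[1,[0,0,100],[0,0,0]]]'

```text
time: 10.7
ee_pos: [0.5052, -0.005, 0.2546]
tcp_rot: [180.0, -0.0, 68.3]
wrist_force: [-0.7, -0.5, -0.4]
opening: 0.0856
grasp_force: 0.0
```

Run:
```python
from h import *
im,X=cloud("scene"); im2,X2=cloud("side")
save("end",cv2.resize(np.hstack([im[140:480,240:580],im2[120:460,80:420]]),(800,400)))
o=bot.get_obs();print(o["ee_pos"],o["opening"],o["wrist_force"])
for x in(X,X2):
    P=x[(abs(x[...,1])<.12)&(x[...,0]>.4)&(x[...,0]<.62)&(x[...,2]>.027)&(x[...,2]<.036)]
    print(cv2.minAreaRect((P[:,:2]*1000).astype(np.float32)),np.percentile(P[:,2],[5,50,95]))
```

```text
[ 0.50465122 -0.00498976  0.25323753] 0.08518876787994861 [-0.50830726 -0.02466257 -0.28916531]
((505.26666259765625, -4.682380676269531), (144.0493621826172, 106.38235473632812), 68.1662826538086) [0.0275432  0.03100706 0.03495072]
((503.638671875, -5.8403167724609375), (144.85308837890625, 109.48018646240234), 68.51546478271484) [0.02744668 0.0299364  0.03456221]
```

View pics/end.png

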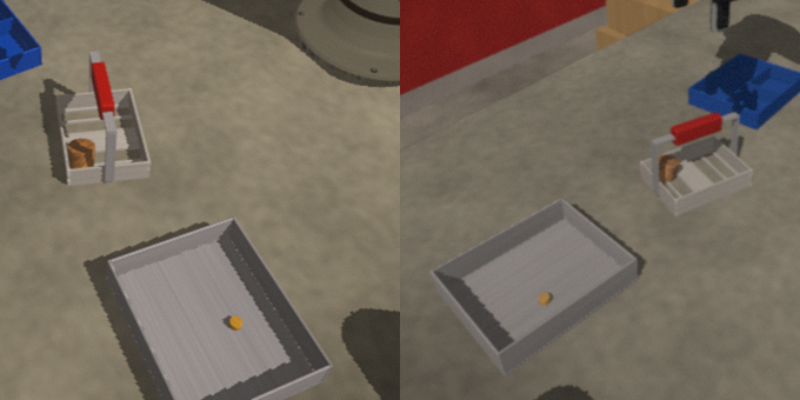

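The sieve stands flat on the worktop with the cork inside (scene half (81,152)), and the bush is in the steel tray (236,323). The arm is clear, so I'll hand in.

```bash
python3 -c "
from workcell import bot
print(bot.job_done())"
```

```text
the job is handed in; nothing more can be done
None
```

I handed the job in: the brass bush is in the stainless tray, and the sieve stands flat on the bare worktop with the cork inside and the arm clear. The final pictures confirm this, but the hand-in call returned no verdict.

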